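# Stir the blue beads into the plain ones

### The job

Three freshly painted blue beads lie in one clump among the plain wooden beads in the white mixing bowl: take the stir stick out of its pot and, with its end down among the beads, stir round the whole bowl for at least three full turns and until the blue beads are well spread, with a clear gap of about half a bead or more between any two of them. Then stand the stick back in its pot. Keep all the beads in the bowl, touch them only with the stick, keep the pot standing where it is, and leave the cup, the frame and the toy bear alone.

Things in the scene. Friction and masses are not known exactly. Their poses are not given: they have to be found in the camera images.
- bowl: white plastic mixing bowl, round, 62 mm high, taped to the table by four tabs of green tape so that it does not move. Origin: centre of its underside, on the table; z up. Outside diameter 166 mm at the foot, 192 mm at the rim, straight flared wall 5 mm thick; flat inner floor 6 mm above the origin, about 79 mm in radius (91 mm at the rim)
- pot: loose terracotta-brown stoneware pot with a white band that the stir stick stands in, cylindrical, 60 mm across, 100 mm high, 0.45 kg. Origin: centre of its underside, z up. Its bore is 38 mm across and open at the top; inner floor 8 mm above the origin
- stick: loose wooden stir stick, a round rod 14 mm thick and 210 mm long with rounded ends, about 30 g, brown with a green painted band near the top end. It stands in the pot, leaning about 14 degrees (any direction) against the pot's rim. Origin: the lower end, which stirs; its z axis runs along the stick to the top end
- stick_tip (a point): the lower, stirring end of the stick (same point as the stick's origin)
- stick_grip (a point): point on the stick's axis 170 mm from the lower end and 40 mm from the top: a good place to grip. Held here it swivels and creeps in the grip when a jammed bead resists
- cup: bystander: empty black paper cup with pale dots and a white rim, 95 mm high, 78 mm across the mouth. Origin: centre of its underside
- frame: bystander: unfinished square wooden frame lying flat, 150 by 150 mm outside, 40 mm high. Origin: centre of its underside
- bear: bystander: small pale wooden toy bear, 24 mm by 90 mm, 75 mm high. Origin: underside, mid-body
- blue0: one of the three blue barrel-shaped beads in the bowl, 26 mm across and 22 mm high, about 12 g, loose; origin at its centre, z along its bore (up at the start, 17 mm above the table)
- blue1: one of the three blue barrel-shaped beads in the bowl, 26 mm across and 22 mm high, about 12 g, loose; origin at its centre, z along its bore (up at the start, 17 mm above the table)
- blue2: one of the three blue barrel-shaped beads in the bowl, 26 mm across and 22 mm high, about 12 g, loose; origin at its centre, z along its bore (up at the start, 17 mm above the table)
- plain0: one of the six plain pale wood barrel-shaped beads in the bowl, 26 mm across and 22 mm high, about 12 g, loose; origin at its centre, z along its bore (up at the start, 17 mm above the table)
- plain1: one of the six plain pale wood barrel-shaped beads in the bowl, 26 mm across and 22 mm high, about 12 g, loose; origin at its centre, z along its bore (up at the start, 17 mm above the table)
- plain2: one of the six plain pale wood barrel-shaped beads in the bowl, 26 mm across and 22 mm high, about 12 g, loose; origin at its centre, z along its bore (up at the start, 17 mm above the table)
- plain3: one of the six plain pale wood barrel-shaped beads in the bowl, 26 mm across and 22 mm high, about 12 g, loose; origin at its centre, z along its bore (up at the start, 17 mm above the table)
- plain4: one of the six plain pale wood barrel-shaped beads in the bowl, 26 mm across and 22 mm high, about 12 g, loose; origin at its centre, z along its bore (up at the start, 17 mm above the table)
- plain5: one of the six plain pale wood barrel-shaped beads in the bowl, 26 mm across and 22 mm high, about 12 g, loose; origin at its centre, z along its bore (up at the start, 17 mm above the table)

How it is judged:
On the way, in this order (a step that is already met when the one before it is completed fails the run):
1. stirring, the stick's end down among the beads and at least 15 mm from the bowl's middle: one side of the bowl (z of stick_tip in the frame of bowl between 0 and 0.028 m and y of stick_tip in the frame of bowl between -0.015 and 0.015 m and x of stick_tip in the frame of bowl between -0.08 and -0.015 m).
2. stirring, the stick's end down among the beads and at least 15 mm from the bowl's middle: a quarter turn on (z of stick_tip in the frame of bowl between 0 and 0.028 m and horizontal distance between stick_tip and bowl below 0.08 m and (y of stick_tip in the frame of bowl above 0.015 m or y of stick_tip in the frame of bowl below -0.015 m)).
3. stirring, the stick's end down among the beads and at least 15 mm from the bowl's middle: the opposite side (z of stick_tip in the frame of bowl between 0 and 0.028 m and y of stick_tip in the frame of bowl between -0.015 and 0.015 m and x of stick_tip in the frame of bowl between 0.015 and 0.08 m).
4. stirring, the stick's end down among the beads and at least 15 mm from the bowl's middle: a quarter turn on (all of step 2).
5. stirring, the stick's end down among the beads and at least 15 mm from the bowl's middle: one side of the bowl, second turn (all of step 1).
6. stirring, the stick's end down among the beads and at least 15 mm from the bowl's middle: a quarter turn on, second turn (all of step 4).
7. stirring, the stick's end down among the beads and at least 15 mm from the bowl's middle: the opposite side, second turn (all of step 3).
8. stirring, the stick's end down among the beads and at least 15 mm from the bowl's middle: a quarter turn on, second turn (all of step 6).
9. stirring, the stick's end down among the beads and at least 15 mm from the bowl's middle: one side of the bowl, two turns done (all of step 5).
At the end, for the whole second after the job is handed in: Blue beads' centres over 36 mm apart in plan; all beads still and in the bowl (within 90 mm of its axis, below 50 mm); stick at rest in the pot, its end within 24 mm of the pot's axis and under 30 mm up, leaning under 0.5 rad; pot upright (0.1 rad) and within 50 mm of its start (horizontal distance between blue0 and blue1 above 0.036 m and horizontal distance between each of blue0, blue1 and blue2 above 0.036 m and horizontal distance between stick_tip and pot below 0.024 m and z of stick_tip in the frame of pot below 0.03 m and angle between stick's own z axis and vertical below 0.5 rad and linear speed of each of stick, blue0, blue1, blue2, plain0, plain1, plain2, plain3, plain4, plain5 below 0.03 m/s and angle between pot's own z axis and vertical below 0.1 rad and distance of pot from where it was at the start of the episode below 0.05 m and horizontal distance between each of blue0, blue1, blue2, plain0, plain1, plain2, plain3, plain4, plain5 and bowl below 0.09 m and height (world z) of each of blue0, blue1, blue2, plain0, plain1, plain2, plain3, plain4, plain5 below 0.05 m); the robot touches nothing.
It fails at once if the fingers touch a bead (contact force between the fingers and blue0 above 0.5 N or contact force between the fingers and blue1 above 0.5 N or contact force between the fingers and blue2 above 0.5 N or contact force between the fingers and plain0 above 0.5 N or contact force between the fingers and plain1 above 0.5 N or contact force between the fingers and plain2 above 0.5 N or contact force between the fingers and plain3 above 0.5 N or contact force between the fingers and plain4 above 0.5 N or contact force between the fingers and plain5 above 0.5 N).
It fails at once if the cup, the frame or the bear is moved more than 20 mm or tipped by more than 0.3 rad (distance of any of cup, frame, bear from where it was at the start of the episode above 0.02 m or angle between any of cup, frame, bear's own z axis and vertical above 0.3 rad).
It also fails if it takes over 72 s, if anything falls off the work surface, if the arm or the gripper's body presses on something with over 40 N, if the wrist force passes 120 N, or if a joint passes its speed limit or range.

### The arm

A 7-joint arm with a two-finger parallel gripper is mounted at the origin on the work surface. World frame = base frame: x ahead of the robot, y to its left, z up, the work surface at z = 0. Lengths are in m, angles in rad, forces in N, time in s.
With the tool pointing down it reaches from about 0.4 to 0.85 m from the base axis. Payload 4.5 kg.
Tool frame: the origin (TCP) lies at the very end of the fingers, on their centre line; the grasp point (between the pads) lies 19 mm behind it (pinch_z is the y of the grasp point in the tool frame, in m); y points along the fingers, x is the direction in which the jaws open and shut, and the axes are right-handed (so a half turn about y gives the same grasp; the last joint's range is limited). The gripper opens to 85 mm and grips with 20 to 120 N. Pads are 22 mm wide; open, the fingers measure 114 mm over their backs; the gripper's body (76 mm by 85 mm) begins 54 mm behind the grasp point. The pads swing forward as they close: fully open they stand 13 mm farther back than shut.
Start: joints at [1.159, 0.689, -0.195, 1.565, 0.157, 0.902, -0.215], TCP at [0.27, -0.564, 0.231] pointing down, gripper open.
Joint ranges: [-3.01, 3.01], [-0.46, 2.08], [-1.47, 1.51], [0.13, 2.56], [-1, 4.14], [0.04, 2.09], [-2.66, 2.66]. Speed limits (rad/s): [2.57, 2.57, 3.14, 3.14, 3.14, 3.14, 3.14].

### API

Orientations are given as [roll, pitch, yaw] about the fixed x, y, z axes, in that order (R = Rz(yaw) Ry(pitch) Rx(roll)).
In Python, from plant import sense, camera, sign_off, pinch_z gives the robot as it stands.
- The arm moves only by the tool arm_command, never from a script. Its argument "rows" is text: rows parted by semicolons, each of 6 numbers parted by spaces: the shift along the tool's x, y, z in m, then the turn, a rotation vector about the tool's x, y, z in rad. A call has 1 to 12 rows; each row is the pose to reach, as a shift and turn from the pose commanded when the call began, along the tool's axes at that moment; what a row does not reach only later rows make up. A row lasts 1/12 s, in which the tool goes at most 41.7 mm and 7.16 degrees, less where a joint would pass 70% of its speed; a pose out of reach is approached as far as the arm can. A call with a gripper value outside its range is refused whole. "jaw" is the opening in per cent of the stroke, from 0 (shut) to 100 (fully open), set as the call begins (left out, the last holds). The fingers move at their own pace and stop on an object; "grip_force" is the grip in N (left out, the last holds). Time passes only in rows, so rows that repeat a pose let the fingers close. It gives the time, the measured TCP pose, the force and the opening at its end, in the units of the state.
- sense(): the state, without advancing time (a new reading comes with each control period).
- camera(name): name is "scene" or "top" or "wrist"; returns a dict with "pixels" (480x640x3 uint8, blue, green, red), "camera_matrix" (3x3 intrinsics, pixels), "camera_from_world" (4x4, takes a point from world to camera coordinates); the wrist camera has in their place "T_tool_cam" (4x4, takes a point from camera to tool coordinates, whose origin is the TCP and whose axes are the tool frame's). Camera axes: x right, y up, looking along -z (the intrinsics and any distortion apply to the point x, -y, -z); pixel columns grow to the right and rows downward; lengths in m; the calibration is good to about 2 mm. A picture is of the moment at which its call begins: read the wrist's pose just before it. There is no depth.
- sign_off(): hands the job in, once; it reports no verdict.
The state is a dict: "t": time; "joints": joint angles; "qd": joint speeds; "tau": joint torques, N m; "tcp_pos": TCP position; "ee_rot": TCP orientation; "force": force on the tool from outside, world axes, zero at the start; "wrist_torque": the same for the moment, N m; "opening": finger opening in m.
Only numpy, scipy, OpenCV 4.12 (cv2) and the standard library are available. Lean on these libraries where they do the work, as an engineer would, in place of code of your own. Each camera call takes 0.05 s, during which the arm holds its last target. There are 200 camera calls.

## Working session

There is one attempt and no reset: what is moved stays moved. The work goes in short steps, Python scripts to look and compute and a tool call to move; the robot and the scene stay as the last step left them, time stands still between calls to the robot, and variables do not carry over. Pictures are saved under pics/ and viewed, about 8 in all and at most 12, crops included, and the job is handed in when it is done.

Besides the shell and the picture viewer there is one more tool, called after "Emit:" by a JSON object that holds its "fn" and its "kwargs". arm_command: Moves the arm, as the interface text tells. Its arguments: {"type":"object","properties":{"rows":{"type":"string"},"jaw":{"type":"number"},"grip_force":{"type":"number"}},"required":["rows"]}

```bash
mkdir -p pics; cat > h.py <<'E'
import numpy as np, cv2
from plant import sense, camera, sign_off, pinch_z
from scipy.spatial.transform import Rotation as R
def ray(c,u,v):
    K=c["camera_matrix"];T=np.array(c["camera_from_world"])
    d=np.linalg.inv(K)@[u,v,1]; d=np.array([d[0],-d[1],-d[2]])
    Ri=T[:3,:3].T
    return -Ri@T[:3,3], Ri@d
def onz(c,u,v,z):
    o,d=ray(c,u,v); return o+d*(z-o[2])/d[2]
def tri(r1,r2):
    (o1,d1),(o2,d2)=r1,r2
    s=np.linalg.lstsq(np.c_[d1,-d2],o2-o1,rcond=None)[0]
    a,b=o1+d1*s[0],o2+d2*s[1]
    return (a+b)/2,np.linalg.norm(a-b)
def proj(c,p):
    T=np.array(c["camera_from_world"]); q=T[:3,:3]@p+T[:3,3]
    w=np.array(c["camera_matrix"])@[q[0],-q[1],-q[2]]; return w[:2]/w[2]
def tool(): 
    s=sense(); return np.array(s["tcp_pos"]),R.from_euler('xyz',s["ee_rot"])
E
python3 - <<'E'
from h import *
s=sense();print(s,pinch_z)
for n in("scene","top"):
    c=camera(n);cv2.imwrite(f"pics/{n}0.png",c["pixels"]);print(n,c["camera_matrix"],c["camera_from_world"],[k for k in c])
E
```

```text
{'t': 0.0, 'joints': array([ 1.15880793,  0.69000047, -0.19447111,  1.56641689,  0.1572946 ,
        0.90247296, -0.21513561]), 'qd': array([ 0.00135694,  0.00171359,  0.00137326, -0.00114678,  0.00098057,
       -0.00143253, -0.0018506 ]), 'tau': array([ 6.75733372e-04, -5.39606380e+01, -1.26709823e+00, -1.58545142e+01,
        8.87719769e-03,  9.57212207e-03,  1.92125134e-05]), 'tcp_pos': array([ 0.26912041, -0.56333634,  0.23045325]), 'ee_rot': array([-1.57095578,  0.00190241, -1.12498677]), 'force': array([-0.48595749,  0.54687115,  0.83806161]), 'wrist_torque': array([ 0.02396315, -0.03627634,  0.00798916]), 'opening': 0.08542465983157835} -0.0187
scene [[571.37156689   0.         318.25750291]
 [  0.         571.37156689 233.14858294]
 [  0.           0.           1.        ]] [[-0.79314157  0.60894449 -0.01063264  0.45463674]
 [-0.43511207 -0.55433895  0.70949687  0.15771012]
 [ 0.42615012  0.56735786  0.70462836 -1.31227686]
 [ 0.          0.          0.          1.        ]] ['pixels', 'camera_matrix', 'camera_from_world']
top [[497.88577997   0.         317.47921631]
 [  0.         497.88577997 242.54784489]
 [  0.           0.           1.        ]] [[ 0.01667565 -0.99983836 -0.0067207   0.01313235]
 [ 0.99053392  0.01560376  0.13637841 -0.57982487]
 [-0.1362515  -0.00893128  0.99063402 -0.97770041]
 [ 0.          0.          0.          1.        ]] ['pixels', 'camera_matrix', 'camera_from_world']
```

View pics/top0.png

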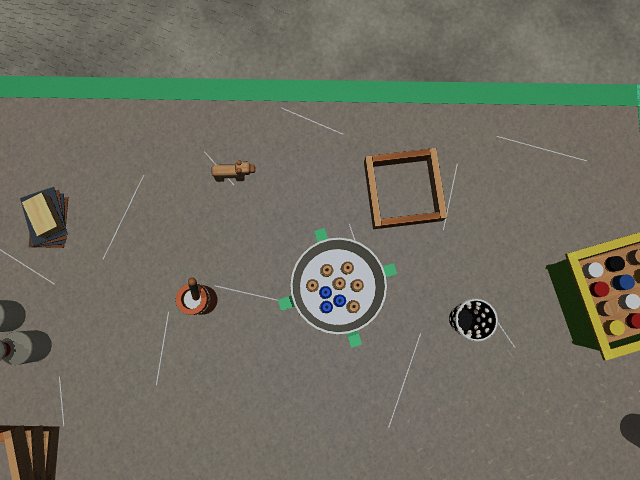

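View pics/scene0.png

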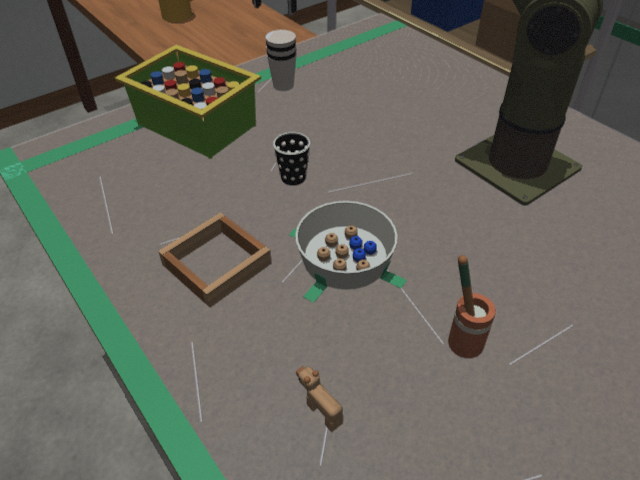

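The top view shows the pot at about (192,300) with the stick's top near (193,284), the bowl at (338,286) and the blue clump at (325–340, 292–307). In the scene view the stick's top is at (463,261) and the pot's rim at (475,308). I'll measure these.

```bash
python3 - <<'E'
from h import *
c={n:camera(n) for n in("scene","top")}
t=c["top"]
def rim(p0): pass
for nm,(u,v),z in (("bowl",(338,286),.062),("pot",(192,300),.1),("b0",(325.5,292.5),.02),("b1",(340,300.5),.02),("b2",(326,307),.02)):
    print(nm,onz(t,u,v,z))
print("bowl scene",onz(c["scene"],346,238,.062),"pot scene",onz(c["scene"],475,308,.1))
p,e=tri(ray(t,193.5,283),ray(c["scene"],463,261));print("sticktop",p,e)
a=cv2.resize(t["pixels"][260:340,150:250],(400,320),interpolation=cv2.INTER_CUBIC)
b=cv2.resize(c["scene"]["pixels"][250:360,430:510],(320,440),interpolation=cv2.INTER_CUBIC)
o=np.zeros((440,720,3),np.uint8);o[:320,:400]=a;o[:,400:]=b
cv2.imwrite("pics/crop1.png",o)
for n,(u0,v0,u1,v1) in(("scene",(430,250,510,360)),("top",(150,260,250,340))):
    pass
E
```

```text
bowl [ 0.49053437 -0.01962031  0.062     ]
pot [0.45764652 0.25786662 0.1       ]
b0 [0.4789063  0.00450163 0.02      ]
b1 [ 0.46306577 -0.02545584  0.02      ]
b2 [0.44937375 0.00305049 0.02      ]
bowl scene [ 0.49867006 -0.01128742  0.062     ] pot scene [0.46246209 0.26134849 0.1       ]
sticktop [0.48395175 0.23225014 0.19869037] 0.002387843852635069
```

View pics/crop1.png

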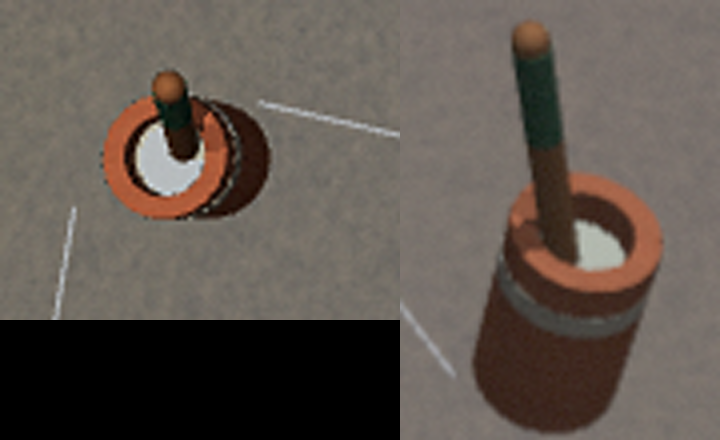

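The crop shows the stick's top at top-view px (192,281) and scene px (463,259.5). The shaft is still visible down to top-view (195.5,299) and scene (471,312.5).

```bash
python3 - <<'E'
from h import *
t,s=camera("top"),camera("scene")
p,e=tri(ray(t,192.2,280.8),ray(s,463,259.2));print("top",p,e)
q,e=tri(ray(t,195,291.7),ray(s,466.2,286.3));print("band",q,e)
def pl(c,a,b):
    o,d=ray(c,*a);_,f=ray(c,*b);n=np.cross(d,f);n/=np.linalg.norm(n);return n,n@o
n1,d1=pl(t,(192.2,280.8),(195.5,298.8));n2,d2=pl(s,(463,259.2),(471.2,312.5))
ax=np.cross(n1,n2);ax/=np.linalg.norm(ax);ax*=np.sign(ax[2])
print("axis",ax,np.degrees(np.arccos(ax[2])))
for z in(.21,.17,.1,.015):
    x=np.linalg.solve([n1,n2,[0,0,1]],[d1,d2,z]);print(z,x)
print("pot",onz(t,191.5,299.5,.1),onz(s,475.6,308.2,.1))
# bowl rim via bright mask
for c,n,(u,v) in((t,"top",(338,286)),(s,"scene",(346,238))):
    g=c["pixels"]; 
    hsv=cv2.cvtColor(g,cv2.COLOR_BGR2HSV)
    # green tape positions
    m=cv2.inRange(hsv,(55,100,60),(85,255,255)); k,_,st,ce=cv2.connectedComponentsWithStats(m)
    P=[onz(c,*ce[i],0.0) for i in range(1,k) if st[i][4]>30 and np.hypot(*(ce[i]-[u,v]))<90];print(n,P)
print("bowl", [onz(t,*w,.062)[:2] for w in((338,238),(338,333.5),(290.5,286),(386,286))])
E
```

```text
top [0.48707722 0.23315364 0.20545287] 0.003020522262496209
band [0.47200966 0.2422933  0.14194104] 0.00017608215012456218
axis [ 0.17516357 -0.1962959   0.96477233] 15.253266276733253
0.21 [0.4837539 0.229846  0.21     ]
0.17 [0.47649152 0.23798454 0.17      ]
0.1 [0.46378236 0.25222698 0.1       ]
0.015 [0.4483498  0.26952137 0.015     ]
pot [0.45857159 0.25886365 0.1       ] [0.46202264 0.26219065 0.1       ]
top [array([0.60256791, 0.0168537 , 0.        ]), array([ 0.52975815, -0.12966148,  0.        ]), array([0.45678305, 0.08738931, 0.        ]), array([ 0.38558642, -0.05588936,  0.        ])]
scene [array([0.45725467, 0.08075409, 0.        ]), array([0.59222418, 0.0132618 , 0.        ])]
bowl [array([ 0.58630684, -0.01856129]), array([ 0.39820012, -0.02064131]), array([0.48900135, 0.07417937]), array([ 0.49208154, -0.11428559])]
```

```bash
cat >> h.py <<'E'
def ori(axis,yaw):   # tool y = -axis, tool x near heading yaw
    y=-np.array(axis)/np.linalg.norm(axis); x=np.array([np.cos(yaw),np.sin(yaw),0]); x-=y*(x@y); x/=np.linalg.norm(x)
    return R.from_matrix(np.c_[x,y,np.cross(x,y)])
def row(p,Rt,base=None):
    p0,R0=base or tool()
    return np.r_[R0.inv().apply(np.array(p)-p0),(R0.inv()*Rt).as_rotvec()].round(3)
E
python3 - <<'E'
from h import *
ax=np.array([.175,-.196,.965]);G=np.array([.477,.2375,.173])
A=(np.array([.48,-.12,.30]),ori([0,0,1],-.2)); B=(G-.019*ax+.09*ax,ori(ax,.73))
print(row(*A),row(*B,base=A),row(G-.019*ax,B[1],base=B))
E
```

```text
[-0.31  -0.069  0.381 -0.    -0.925 -0.001] [-0.059  0.058  0.339  0.246 -0.924  0.123] [ 0.    0.09 -0.    0.    0.    0.  ]
```

Emit:
{"fn": "arm_command", "kwargs": {"rows": "-0.31 -0.069 0.381 0 -0.925 0;-0.31 -0.069 0.381 0 -0.925 0;-0.31 -0.069 0.381 0 -0.925 0;-0.31 -0.069 0.381 0 -0.925 0;-0.31 -0.069 0.381 0 -0.925 0;-0.31 -0.069 0.381 0 -0.925 0;-0.31 -0.069 0.381 0 -0.925 0;-0.31 -0.069 0.381 0 -0.925 0;-0.31 -0.069 0.381 0 -0.925 0;-0.31 -0.069 0.381 0 -0.925 0;-0.31 -0.069 0.381 0 -0.925 0;-0.31 -0.069 0.381 0 -0.925 0", "jaw": 100}}

```text
t: 1.3
tcp_pos: [0.4804, -0.1173, 0.3009]
ee_rot: [-1.57, -0.001, -0.199]
force: [0.1, 0.1, -0.1]
opening: 0.0856
```

```bash
python3 - <<'E'
from h import *
ax=np.array([.175,-.196,.965]);G=np.array([.477,.2375,.173])
B=(G-.019*ax+.09*ax,ori(ax,.73))
print(sense()["t"],tool()[0],row(*B))
E
```

```text
1.3 [ 0.48041985 -0.11734017  0.30092604] [-0.059  0.059  0.336  0.247 -0.923  0.124]
```

Emit:
{"fn": "arm_command", "kwargs": {"rows": "-0.059 0.059 0.336 0.247 -0.923 0.124;-0.059 0.059 0.336 0.247 -0.923 0.124;-0.059 0.059 0.336 0.247 -0.923 0.124;-0.059 0.059 0.336 0.247 -0.923 0.124;-0.059 0.059 0.336 0.247 -0.923 0.124;-0.059 0.059 0.336 0.247 -0.923 0.124;-0.059 0.059 0.336 0.247 -0.923 0.124;-0.059 0.059 0.336 0.247 -0.923 0.124;-0.059 0.059 0.336 0.247 -0.923 0.124;-0.059 0.059 0.336 0.247 -0.923 0.124;-0.059 0.059 0.336 0.247 -0.923 0.124;-0.059 0.059 0.336 0.247 -0.923 0.124"}}

```text
t: 2.3
tcp_pos: [0.4888, 0.2195, 0.241]
ee_rot: [-1.306, 0.002, 0.727]
force: [0.5, -0.2, -0.0]
opening: 0.0855
```

```bash
python3 - <<'E'
from h import *
p,r=tool();c=camera("wrist");print(sense()["t"],p,r.as_matrix()[:,1]);cv2.imwrite("pics/w1.png",c["pixels"]);print(c["camera_matrix"],c["T_tool_cam"])
E
```

```text
2.35 [0.48881896 0.21948222 0.24104575] [-0.17523357  0.19472068 -0.96507878]
[[421.49034762   0.         314.10675156]
 [  0.         421.49034762 241.48647139]
 [  0.           0.           1.        ]] [[ 9.99999233e-01  5.00192923e-04 -1.13328083e-03 -1.27688658e-03]
 [-1.23236588e-03  3.08892841e-01 -9.51096049e-01 -1.43469868e-01]
 [-1.25669176e-04  9.51096716e-01  3.08893221e-01  7.86353669e-02]
 [ 0.00000000e+00  0.00000000e+00  0.00000000e+00  1.00000000e+00]]
```

View pics/w1.png

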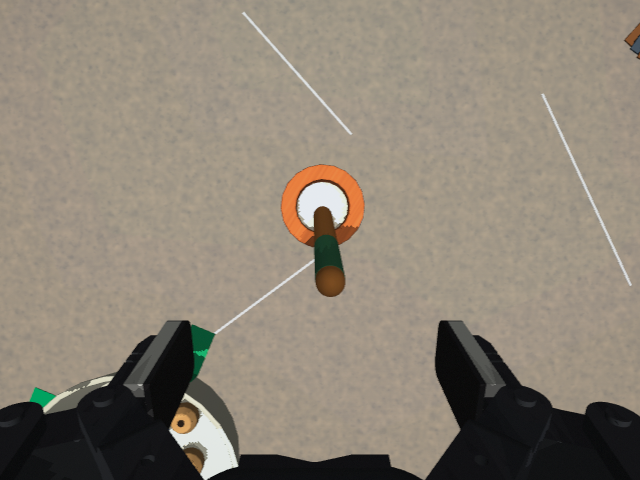

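In the wrist view the stick is parallel to the tool axis: its top is at (330,282) and it passes through the white band's disc at (322,210). Relative to the tool it sits about +5 mm in x and +3 mm in z. I'll correct for that and go down along the axis.

Emit:
{"fn": "arm_command", "kwargs": {"rows": "0.005 0.015 0.003 0 0 0;0.005 0.03 0.003 0 0 0;0.005 0.045 0.003 0 0 0;0.005 0.06 0.003 0 0 0;0.005 0.075 0.003 0 0 0;0.005 0.09 0.003 0 0 0;0.005 0.09 0.003 0 0 0;0.005 0.09 0.003 0 0 0"}}

```text
t: 3.02
tcp_pos: [0.4747, 0.2428, 0.1552]
ee_rot: [-1.305, 0.002, 0.727]
force: [-0.1, -0.7, -0.0]
opening: 0.0853
```

Emit:
{"fn": "arm_command", "kwargs": {"rows": "0 0 0 0 0 0;0 0 0 0 0 0;0 0 0 0 0 0;0 0 0 0 0 0;0 0 0 0 0 0;0 0 0 0 0 0;0 0 0 0 0 0;0 0 0 0 0 0", "jaw": 0, "grip_force": 100}}

```text
t: 3.68
tcp_pos: [0.4748, 0.2444, 0.1555]
ee_rot: [-1.304, -0.0, 0.729]
force: [0.5, -1.3, 3.5]
opening: 0.0115
```

Emit:
{"fn": "arm_command", "kwargs": {"rows": "0 -0.01 0 0 0 0;0 -0.025 0 0 0 0;0 -0.04 0 0 0 0;0 -0.055 0 0 0 0;0 -0.07 0 0 0 0;0 -0.085 0 0 0 0;0 -0.1 0 0 0 0;0 -0.115 0 0 0 0;0 -0.13 0 0 0 0;0 -0.13 0 0 0 0"}}

```text
t: 4.52
tcp_pos: [0.4991, 0.2191, 0.2835]
ee_rot: [-1.306, -0.005, 0.727]
force: [0.4, -0.2, 0.5]
opening: 0.0117
```

```bash
python3 - <<'E'
from h import *
p,r=tool();w,s=camera("wrist"),camera("scene")
print(sense()["t"],p,sense()["opening"])
o=np.hstack([cv2.resize(w["pixels"],(400,300)),s["pixels"][100:400,240:640]]);cv2.imwrite("pics/l1.png",o)
B=(np.array([.46,.04,.30]),ori([0,0,1],.1))
print(row(*B))
E
```

```text
4.6167 [0.49914912 0.21909769 0.28351613] 0.011834702240596202
[-0.147 -0.047 -0.1   -0.257  0.625 -0.083]
```

View pics/l1.png

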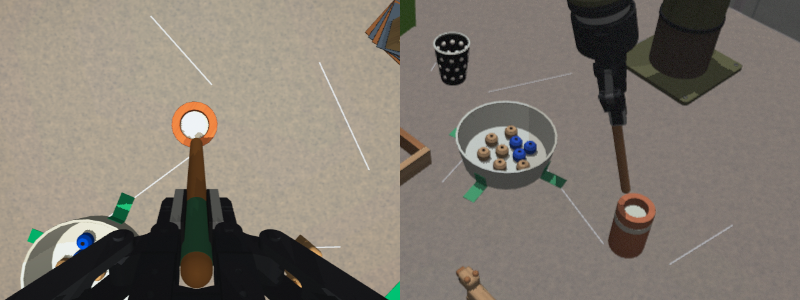

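The stick is held in line with the tool, and its tip is clear above the pot. Next I'll check the tip's position and choose a free entry spot in the bowl.

```bash
cat >> h.py <<'E'
BC=np.array([.493,-.019])
def beads(c):
    h=cv2.cvtColor(c["pixels"],cv2.COLOR_BGR2HSV)
    m0=np.zeros(h.shape[:2],np.uint8);u=proj(c,np.r_[BC,.006]);cv2.circle(m0,(int(u[0]),int(u[1])),44,255,-1)
    out={}
    for n,m,mn in(("blue",cv2.inRange(h,(105,120,40),(130,255,255)),30),("plain",cv2.inRange(h,(5,80,50),(25,255,255)),30)):
        m&=m0; k=cv2.morphologyEx(m,cv2.MORPH_CLOSE,np.ones((5,5),np.uint8))
        d=cv2.distanceTransform(k,cv2.DIST_L2,5); pk=(d>3.2).astype(np.uint8)
        N,_,st,ce=cv2.connectedComponentsWithStats(pk)
        out[n]=np.array([onz(c,*ce[i],.02)[:2]-BC for i in range(1,N)]).reshape(-1,2)
    return out
E
python3 - <<'E'
from h import *
p,r=tool();t=camera("top");s=camera("scene")
tip=p+r.as_matrix()[:,1]*.151
print("pred tip",tip,"scene px",proj(s,tip))
b=beads(t)
for k in b: print(k,(b[k]*1000).round())
al=np.vstack(list(b.values()));
for rr in(.045,.055):
  for a in range(0,360,30):
    q=rr*np.array([np.cos(np.radians(a)),np.sin(np.radians(a))]);print(rr,a,(1000*np.linalg.norm(al-q,axis=1).min()).round(),end=' | ')
E
```

```text
pred tip [0.47096869 0.24823698 0.13517647] scene px [468.89667766 291.17702649]
blue []
plain []Traceback (most recent call last):
  File "<stdin>", line 10, in <module>
    return umr_minimum(a, axis, None, out, keepdims, initial, where)
ValueError: zero-size array to reduction operation minimum which has no identity
```

```bash
python3 - <<'E'
import cv2,numpy as np
g=cv2.imread("pics/top0.png");h=cv2.cvtColor(g,cv2.COLOR_BGR2HSV)
print(h[292,318:334].tolist());print(h[270,318:336].tolist())
from h import proj,camera,np,BC
print(proj(camera("top"),np.r_[BC,.006]))
E
```

```text
[[107, 11, 202], [108, 90, 71], [113, 242, 98], [113, 230, 143], [112, 199, 192], [111, 203, 191], [114, 70, 51], [18, 183, 39], [16, 159, 37], [112, 191, 147], [111, 202, 189], [111, 194, 191], [114, 227, 100], [114, 225, 112], [102, 6, 201], [107, 12, 196]]
[[111, 17, 197], [108, 15, 201], [33, 26, 107], [14, 139, 101], [14, 132, 79], [16, 122, 180], [14, 125, 172], [15, 127, 70], [0, 22, 23], [10, 35, 22], [14, 114, 94], [15, 122, 176], [15, 123, 174], [15, 133, 138], [13, 140, 102], [16, 30, 127], [106, 16, 201], [106, 15, 193]]
[336.80015862 286.15045051]
```

```bash
python3 - <<'E'
s=open("h.py").read()
s=s.replace('k=cv2.morphologyEx(m,cv2.MORPH_CLOSE,np.ones((5,5),np.uint8))','''m=cv2.resize(m,None,fx=4,fy=4,interpolation=cv2.INTER_CUBIC);m=(m>127).astype(np.uint8)
        k=np.zeros_like(m);[cv2.drawContours(k,[q],-1,1,-1) for q in cv2.findContours(m,cv2.RETR_EXTERNAL,cv2.CHAIN_APPROX_NONE)[0]]''')
s=s.replace("pk=(d>3.2)","pk=(d>18)").replace("onz(c,*ce[i],.02)","onz(c,*(ce[i]/4-.375),.022)")
open("h.py","w").write(s)
E
python3 - <<'E'
from h import *
t=camera("top")
b=beads(t)
for k in b: print(k,(b[k]*1000).round().tolist())
al=np.vstack(list(b.values()));
for rr in(.045,.055):
  for a in range(0,360,30):
    q=rr*np.array([np.cos(np.radians(a)),np.sin(np.radians(a))]);print(rr,a,(1000*np.linalg.norm(al-q,axis=1).min()).round(),end=' | ')
E
```

```text
blue []
plain []Traceback (most recent call last):
  File "<stdin>", line 8, in <module>
    return umr_minimum(a, axis, None, out, keepdims, initial, where)
ValueError: zero-size array to reduction operation minimum which has no identity
```

```bash
python3 - <<'E'
from h import *
t=camera("top");cv2.imwrite("pics/t_now.png",t["pixels"])
g0=cv2.imread("pics/top0.png")
print(np.abs(t["pixels"][240:335,290:385].astype(int)-g0[240:335,290:385]).mean())
t["pixels"]=g0
h=cv2.cvtColor(g0,cv2.COLOR_BGR2HSV);m=cv2.inRange(h,(105,120,40),(130,255,255));print((m[240:335,290:385]>0).sum())
m=cv2.resize(m,None,fx=4,fy=4,interpolation=cv2.INTER_CUBIC);m=(m>127).astype(np.uint8)
k=np.zeros_like(m)
for q in cv2.findContours(m,cv2.RETR_EXTERNAL,cv2.CHAIN_APPROX_NONE)[0]: cv2.drawContours(k,[q],-1,1,-1)
d=cv2.distanceTransform(k,cv2.DIST_L2,5)[960:1340,1160:1540];print(d.max(),k[960:1340,1160:1540].sum())
E
```

```text
71.40624192059096
339
23.0 5684
```

```bash
python3 - <<'E'
from h import *
t=camera("top");t["pixels"]=cv2.imread("pics/top0.png")
b=beads(t)
for k in b: print(k,(b[k]*1000).round().tolist())
al=np.vstack(list(b.values()));
for rr in(.045,.055):
  for a in range(0,360,30):
    q=rr*np.array([np.cos(np.radians(a)),np.sin(np.radians(a))]);print(rr,a,(1000*np.linalg.norm(al-q,axis=1).min()).round(),end=' | ')
B=(np.array([*(BC+[.0,.055]),.28]),ori([0,0,1],.1));print(row(*B))
E
```

```text
blue [[-13.0, 24.0], [-30.0, -5.0], [-43.0, 22.0]]
plain [[38.0, -20.0], [33.0, 22.0], [6.0, -4.0], [2.0, -41.0], [0.0, 52.0], [-41.0, -34.0]]
0.045 0 22.0 | 0.045 30 6.0 | 0.045 60 20.0 | 0.045 90 7.0 | 0.045 120 18.0 | 0.045 150 4.0 | 0.045 180 16.0 | 0.045 210 11.0 | 0.045 240 19.0 | 0.045 270 5.0 | 0.045 300 20.0 | 0.045 330 2.0 | 0.055 0 27.0 | 0.055 30 16.0 | 0.055 60 26.0 | 0.055 90 3.0 | 0.055 120 28.0 | 0.055 150 8.0 | 0.055 180 25.0 | 0.055 210 9.0 | 0.055 240 20.0 | 0.055 270 14.0 | 0.055 300 26.0 | 0.055 330 12.0 | [-0.125 -0.035 -0.129 -0.258  0.625 -0.086]
```

```bash
python3 - <<'E'
from h import *
B=(np.array([.548,-.019,.28]),ori([0,0,1],0));print(row(*B))
E
```

```text
[-0.12  -0.056 -0.204 -0.255  0.725 -0.099]
```

Emit:
{"fn": "arm_command", "kwargs": {"rows": "-0.012 -0.006 -0.02 -0.026 0.073 -0.01;-0.024 -0.012 -0.04 -0.051 0.145 -0.02;-0.036 -0.017 -0.061 -0.077 0.218 -0.03;-0.048 -0.022 -0.082 -0.102 0.29 -0.04;-0.06 -0.028 -0.102 -0.128 0.363 -0.05;-0.072 -0.034 -0.122 -0.153 0.435 -0.06;-0.084 -0.039 -0.143 -0.179 0.508 -0.07;-0.096 -0.045 -0.163 -0.204 0.58 -0.08;-0.108 -0.05 -0.184 -0.23 0.653 -0.09;-0.12 -0.056 -0.204 -0.255 0.725 -0.099;-0.12 -0.056 -0.204 -0.255 0.725 -0.099;-0.12 -0.056 -0.204 -0.255 0.725 -0.099"}}

```text
t: 5.92
tcp_pos: [0.5485, -0.0196, 0.2806]
ee_rot: [-1.571, -0.001, -0.002]
force: [0.1, -0.1, 0.2]
opening: 0.0116
```

```bash
python3 - <<'E'
from h import *
p,r=tool();w,s,t=camera("wrist"),camera("scene"),camera("top")
tip=p+r.as_matrix()[:,1]*.151
print(sense()["t"],p,tip,proj(s,tip),row([.548,-.019,.167],ori([0,0,1],0)))
x,y=proj(s,tip).astype(int)
o=np.hstack([cv2.resize(w["pixels"],(400,300)),cv2.resize(s["pixels"][y-75:y+75,x-100:x+100],(400,300))]);cv2.imwrite("pics/l2.png",o)
E
```

```text
6.0667 [ 0.54849806 -0.01958279  0.28063073] [ 0.54862317 -0.01957684  0.12963078] [321.80701547 220.65798788] [-0.001  0.114 -0.002 -0.002  0.002  0.001]
```

View pics/l2.png

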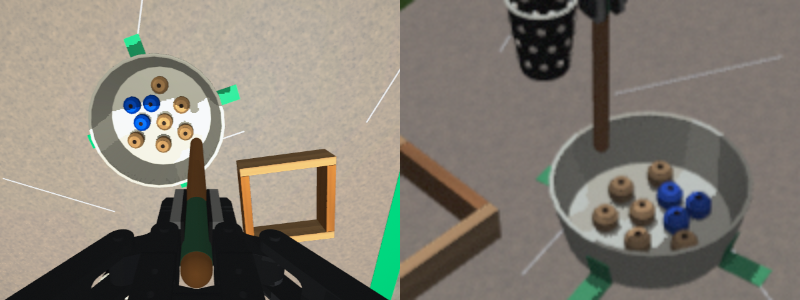

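The tip sits above the free spot on the bowl's +x side, at scene px (322,221), which matches the prediction. I'll lower it now and ease in to r = 45 mm.

Emit:
{"fn": "arm_command", "kwargs": {"rows": "0 0.015 0 0 0 0;0 0.03 0 0 0 0;0 0.045 0 0 0 0;0 0.06 0 0 0 0;0 0.075 0 0 0 0;0 0.09 0 0 0 0;0 0.1 0 0 0 0;0 0.108 0 0 0 0;0 0.114 0 0 0 0;-0.005 0.114 0 0 0 0;-0.01 0.114 0 0 0 0"}}

```text
t: 6.98
tcp_pos: [0.5388, -0.0187, 0.1671]
ee_rot: [-1.57, -0.002, -0.001]
force: [1.0, -0.0, 0.2]
opening: 0.0116
```

Emit:
{"fn": "arm_command", "kwargs": {"rows": "-0.0015 0 0.0116 0 0 0;-0.006 0 0.0225 0 0 0;-0.0132 0 0.0318 0 0 0;-0.0225 0 0.039 0 0 0;-0.0333 0 0.0435 0 0 0;-0.045 0 0.045 0 0 0;-0.0567 0 0.0435 0 0 0;-0.0675 0 0.039 0 0 0;-0.0768 0 0.0318 0 0 0;-0.084 0 0.0225 0 0 0;-0.0885 0 0.0116 0 0 0;-0.09 0 0 0 0 0"}}

```text
t: 7.98
tcp_pos: [0.4479, -0.0191, 0.1671]
ee_rot: [-1.571, -0.001, 0.001]
force: [0.7, -0.7, -1.5]
opening: 0.0117
```

Emit:
{"fn": "arm_command", "kwargs": {"rows": "0.0015 0 -0.0116 0 0 0;0.006 0 -0.0225 0 0 0;0.0132 0 -0.0318 0 0 0;0.0225 0 -0.039 0 0 0;0.0333 0 -0.0435 0 0 0;0.045 0 -0.045 0 0 0;0.0567 0 -0.0435 0 0 0;0.0675 0 -0.039 0 0 0;0.0768 0 -0.0318 0 0 0;0.084 0 -0.0225 0 0 0;0.0885 0 -0.0116 0 0 0;0.09 0 0 0 0 0"}}

```text
t: 8.98
tcp_pos: [0.5395, -0.0177, 0.1669]
ee_rot: [-1.57, -0.002, -0.001]
force: [-0.2, -0.5, 0.0]
opening: 0.0118
```

```bash
python3 - <<'E'
from h import *
p,r=tool();w,s=camera("wrist"),camera("scene")
tip=p+r.as_matrix()[:,1]*.151
print(sense()["t"],p,r.as_matrix()[:,1],sense()["force"],tip,proj(s,tip))
o=np.hstack([cv2.resize(w["pixels"],(400,300)),cv2.resize(s["pixels"][160:310,250:450],(400,300))]);cv2.imwrite("pics/l3.png",o)
E
```

```text
9.0833 [ 0.53954151 -0.01765595  0.1669468 ] [ 2.30633505e-03  5.81032187e-04 -9.99997172e-01] [-0.91605609 -0.2979631   0.10149313] [ 0.53988976 -0.01756821  0.01594723] [326.48242936 262.82852956]
```

View pics/l3.png

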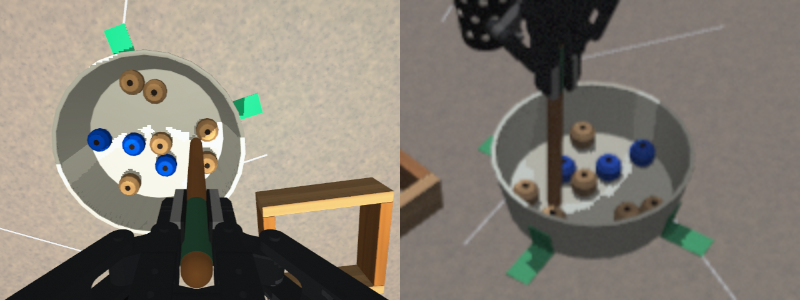

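After one turn the stick still stands straight and the beads are moving, and no bead is out of the bowl. I'll do a second turn at r = 45 mm and a third at r = 28 mm.

Emit:
{"fn": "arm_command", "kwargs": {"rows": "-0.0015 0 0.0116 0 0 0;-0.006 0 0.0225 0 0 0;-0.0132 0 0.0318 0 0 0;-0.0225 0 0.039 0 0 0;-0.0333 0 0.0435 0 0 0;-0.045 0 0.045 0 0 0;-0.0567 0 0.0435 0 0 0;-0.0675 0 0.039 0 0 0;-0.0768 0 0.0318 0 0 0;-0.084 0 0.0225 0 0 0;-0.0885 0 0.0116 0 0 0;-0.09 0 0 0 0 0"}}

```text
t: 10.08
tcp_pos: [0.4476, -0.0195, 0.1669]
ee_rot: [-1.571, -0.001, 0.0]
force: [-0.7, 0.0, -0.2]
opening: 0.0119
```

Emit:
{"fn": "arm_command", "kwargs": {"rows": "0.0015 0 -0.0116 0 0 0;0.006 0 -0.0225 0 0 0;0.0132 0 -0.0318 0 0 0;0.0225 0 -0.039 0 0 0;0.0333 0 -0.0435 0 0 0;0.045 0 -0.045 0 0 0;0.0567 0 -0.0435 0 0 0;0.0675 0 -0.039 0 0 0;0.0768 0 -0.0318 0 0 0;0.084 0 -0.0225 0 0 0;0.0885 0 -0.0116 0 0 0;0.09 0 0 0 0 0"}}

```text
t: 11.08
tcp_pos: [0.5393, -0.0177, 0.1669]
ee_rot: [-1.57, -0.002, -0.001]
force: [-0.6, 0.3, -1.1]
opening: 0.0116
```

Emit:
{"fn": "arm_command", "kwargs": {"rows": "-0.008 0 0 0 0 0;-0.017 0 0 0 0 0"}}

```text
t: 11.25
tcp_pos: [0.5214, -0.0172, 0.1669]
ee_rot: [-1.57, -0.002, 0.002]
force: [-1.4, -0.0, -1.3]
opening: 0.0115
```

Emit:
{"fn": "arm_command", "kwargs": {"rows": "-0.001 0 0.0072 0 0 0;-0.0038 0 0.014 0 0 0;-0.0082 0 0.0198 0 0 0;-0.014 0 0.0242 0 0 0;-0.0208 0 0.027 0 0 0;-0.028 0 0.028 0 0 0;-0.0352 0 0.027 0 0 0;-0.042 0 0.0242 0 0 0;-0.0478 0 0.0198 0 0 0;-0.0522 0 0.014 0 0 0;-0.055 0 0.0072 0 0 0;-0.056 0 0 0 0 0"}}

```text
t: 12.25
tcp_pos: [0.4653, -0.0201, 0.1668]
ee_rot: [-1.571, -0.001, -0.001]
force: [-0.7, -0.4, -0.4]
opening: 0.0118
```

Emit:
{"fn": "arm_command", "kwargs": {"rows": "0.001 0 -0.0072 0 0 0;0.0038 0 -0.014 0 0 0;0.0082 0 -0.0198 0 0 0;0.014 0 -0.0242 0 0 0;0.0208 0 -0.027 0 0 0;0.028 0 -0.028 0 0 0;0.0352 0 -0.027 0 0 0;0.042 0 -0.0242 0 0 0;0.0478 0 -0.0198 0 0 0;0.0522 0 -0.014 0 0 0;0.055 0 -0.0072 0 0 0;0.056 0 0 0 0 0"}}

```text
t: 13.25
tcp_pos: [0.5217, -0.0185, 0.1666]
ee_rot: [-1.571, -0.0, -0.001]
force: [-1.0, -0.6, 0.5]
opening: 0.0115
```

```bash
python3 - <<'E'
from h import *
p,r=tool();w,s=camera("wrist"),camera("scene")
W=dict(w);K=np.eye(4);K[:3,:3]=r.as_matrix();K[:3,3]=p;W["camera_from_world"]=np.linalg.inv(K@w["T_tool_cam"])
h=cv2.cvtColor(w["pixels"],cv2.COLOR_BGR2HSV);m=cv2.inRange(h,(105,120,40),(130,255,255))
N,_,st,ce=cv2.connectedComponentsWithStats(cv2.morphologyEx(m,cv2.MORPH_CLOSE,np.ones((9,9),np.uint8)))
P=[(st[i][4],(1000*(onz(W,*ce[i],.02)[:2]-BC)).round()) for i in range(1,N) if st[i][4]>150];print(P)
print(sense()["t"],p)
o=np.hstack([cv2.resize(w["pixels"],(400,300)),cv2.resize(s["pixels"][160:310,250:450],(400,300))]);cv2.imwrite("pics/l4.png",o)
E
```

```text
[(np.int32(1066), array([43.,  7.])), (np.int32(1101), array([-64.,  -1.])), (np.int32(971), array([  3., -49.]))]
13.35 [ 0.52169407 -0.01853655  0.16664929]
```

View pics/l4.png

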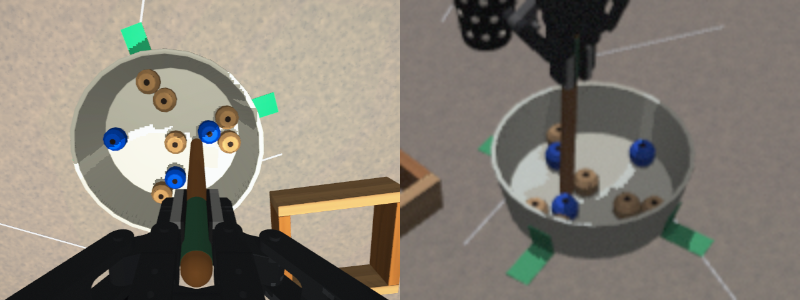

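The blue beads now measure (43,7), (−64,−1) and (3,−49) mm from the bowl's centre, so the closest pair is about 69 mm apart. All nine beads are in the bowl and three turns are done, so I'm lifting out. Next I'll refine the pot's centre from the earlier wrist picture.

Emit:
{"fn": "arm_command", "kwargs": {"rows": "0 -0.01 0 0 0 0;0 -0.02 0 0 0 0;0 -0.032 0 0 0 0;0 -0.045 0 0 0 0;0 -0.06 0 0 0 0;0 -0.075 0 0 0 0;0 -0.09 0 0 0 0;0 -0.105 0 0 0 0;0 -0.12 0 0 0 0;0 -0.13 0 0 0 0;0 -0.13 0 0 0 0"}}

```text
t: 14.27
tcp_pos: [0.5233, -0.0188, 0.3]
ee_rot: [-1.57, -0.008, -0.002]
force: [0.2, -0.4, -0.4]
opening: 0.0117
```

```bash
cat >> h.py <<'E'
def wcam(w,p,r):
    K=np.eye(4);K[:3,:3]=r.as_matrix();K[:3,3]=p;W=dict(w);W["camera_from_world"]=np.linalg.inv(K@w["T_tool_cam"]);return W
E
python3 - <<'E'
from h import *
w=camera("wrist");W=wcam(w,np.array([.48882,.21948,.24105]),ori([.1752,-.1947,.9651],.727))
print("pot from w1",onz(W,322.5,205,.1))
p,r=tool()
for L in(7,):
    l=np.radians(L);d=np.array([.666,-.746]);ax=np.r_[d*np.sin(l),np.cos(l)]
    PC=np.array([.459,.2625,.055]); tip0=PC-ax*.055/ax[2]  # axis crosses pot axis mid-depth
    Rt=ori(ax,.73)
    for h in(.13,.012):
        tip=PC+ax*(h-.055)/ax[2]; print(h,"tcp",tip+ax*.151,row(tip+ax*.151,Rt))
print(sense()["t"],p)
E
```

```text
pot from w1 [0.46038033 0.2597221  0.1       ]
0.13 tcp [0.477389   0.24190211 0.27987447] [-0.046  0.018  0.261  0.118 -0.73   0.05 ]
0.012 tcp [0.46773961 0.25271059 0.16187447] [-0.056  0.136  0.272  0.118 -0.73   0.05 ]
14.3167 [ 0.52251459 -0.01898834  0.29842807]
```

Emit:
{"fn": "arm_command", "kwargs": {"rows": "-0.005 0.002 0.026 0.012 -0.073 0.005;-0.009 0.004 0.052 0.024 -0.146 0.01;-0.014 0.005 0.078 0.035 -0.219 0.015;-0.018 0.007 0.104 0.047 -0.292 0.02;-0.023 0.009 0.13 0.059 -0.365 0.025;-0.027 0.011 0.156 0.071 -0.438 0.03;-0.032 0.013 0.182 0.083 -0.511 0.035;-0.036 0.014 0.208 0.094 -0.584 0.04;-0.041 0.016 0.234 0.106 -0.657 0.045;-0.045 0.018 0.26 0.118 -0.73 0.05;-0.045 0.018 0.26 0.118 -0.73 0.05;-0.045 0.018 0.26 0.118 -0.73 0.05"}}

```text
t: 15.32
tcp_pos: [0.476, 0.2421, 0.278]
ee_rot: [-1.445, 0.004, 0.733]
force: [0.5, -0.2, -0.9]
opening: 0.0116
```

```bash
python3 - <<'E'
from h import *
p,r=tool();w,s,t=camera("wrist"),camera("scene"),camera("top")
W=wcam(w,p,r);y=r.as_matrix()[:,1];tip=p+y*.151
print(sense()["t"],p,y,"tip",tip,"wpx",proj(W,tip),"spx",proj(s,tip),"rim w",proj(W,np.array([.46,.26,.1])))
l=np.radians(7);ax=np.r_[np.array([.666,-.746])*np.sin(l),np.cos(l)]
g=np.array([.460,.261,.055])+ax*(.012-.055)/ax[2]+ax*.151;print(row(g,ori(ax,.73)))
b=w["pixels"][130:330,180:440]
o=np.hstack([cv2.resize(b,(390,300)),cv2.resize(s["pixels"][230:370,390:577],(400,300))]);cv2.imwrite("pics/l5.png",o)
bb=beads(t);print({k:(v*1000).round().tolist() for k,v in bb.items()})
E
```

```text
15.4667 [0.4759873  0.24213816 0.2780012 ] [-0.08705507  0.09014186 -0.99211686] tip [0.46284199 0.25574959 0.12819156] wpx [315.42574063 218.99864686] spx [475.39746517 294.53246213] rim w [316.36515542 207.75806109]
[ 0.002  0.117 -0.    -0.001 -0.002 -0.005]
{'blue': [[40.0, 12.0], [3.0, -48.0], [-64.0, 0.0]], 'plain': [[66.0, -3.0], [60.0, 28.0], [5.0, -3.0], [-6.0, 44.0], [-14.0, -68.0], [-23.0, 64.0]]}
```

View pics/l5.png

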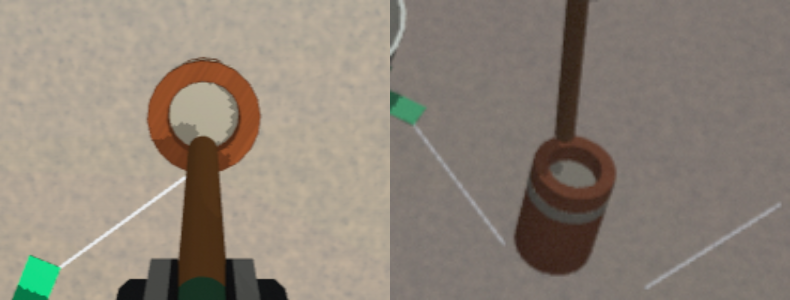

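The rim centre in the wrist picture is (316,207), as predicted, and the tip lines up with the bore. All 9 beads are in the bowl and the blue ones are far apart. Inserting now.

Emit:
{"fn": "arm_command", "kwargs": {"rows": "0.002 0.012 0 0 0 0;0.002 0.024 0 0 0 0;0.002 0.036 0 0 0 0;0.002 0.048 0 0 0 0;0.002 0.06 0 0 0 0;0.002 0.07 0 0 0 0;0.002 0.08 0 0 0 0;0.002 0.09 0 0 0 0;0.002 0.098 0 0 0 0;0.002 0.105 0 0 0 0;0.002 0.111 0 0 0 0;0.002 0.114 0 0 0 0"}}

```text
t: 16.47
tcp_pos: [0.4685, 0.2526, 0.165]
ee_rot: [-1.446, 0.004, 0.731]
force: [-0.4, 0.0, -1.0]
opening: 0.0117
```

```bash
python3 - <<'E'
from h import *
p,r=tool();s=camera("scene");y=r.as_matrix()[:,1];print(p,sense()["force"],"tip",p+.151*y)
cv2.imwrite("pics/l6.png",cv2.resize(s["pixels"][200:370,380:580],(600,510)))
E
```

```text
[0.4684511  0.2526173  0.16497167] [ 0.03973343 -0.48585213 -0.76015042] tip [0.45550986 0.26617384 0.01513928]
```

View pics/l6.png

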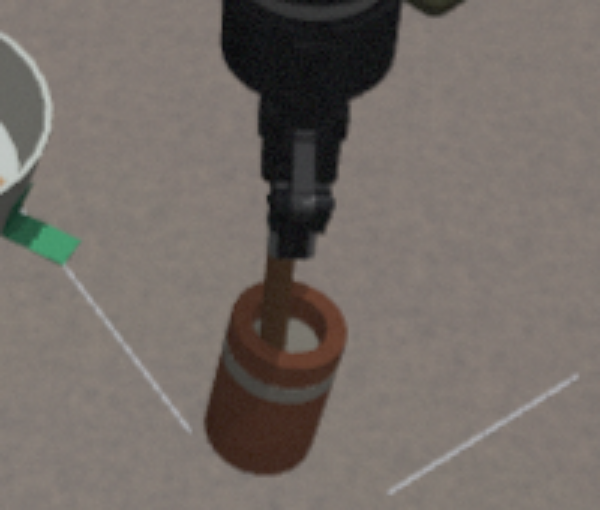

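The stick is inside the bore with no contact force. I'll lower it a few mm, release, then back off along the tool axis.

Emit:
{"fn": "arm_command", "kwargs": {"rows": "0 0.002 0 0 0 0;0 0.004 0 0 0 0;0 0.004 0 0 0 0"}}

```text
t: 16.77
tcp_pos: [0.4685, 0.2531, 0.1617]
ee_rot: [-1.447, 0.003, 0.73]
force: [-0.7, -0.6, 0.5]
opening: 0.012
```

Emit:
{"fn": "arm_command", "kwargs": {"rows": "0 0 0 0 0 0;0 0 0 0 0 0;0 0 0 0 0 0;0 0 0 0 0 0;0 0 0 0 0 0;0 0 0 0 0 0;0 0 0 0 0 0;0 0 0 0 0 0;0 0 0 0 0 0;0 0 0 0 0 0;0 0 0 0 0 0;0 0 0 0 0 0", "jaw": 100}}

```text
t: 17.77
tcp_pos: [0.4684, 0.253, 0.1618]
ee_rot: [-1.447, 0.003, 0.73]
force: [0.8, -0.4, -0.9]
opening: 0.0855
```

Emit:
{"fn": "arm_command", "kwargs": {"rows": "0 -0.01 0 0 0 0;0 -0.025 0 0 0 0;0 -0.04 0 0 0 0;0 -0.055 0 0 0 0;0 -0.07 0 0 0 0;0 -0.085 0 0 0 0;0 -0.1 0 0 0 0;0 -0.115 0 0 0 0;0 -0.13 0 0 0 0;0 -0.145 0 0 0 0;0 -0.16 0 0 0 0;0 -0.16 0 0 0 0"}}

```text
t: 18.77
tcp_pos: [0.4834, 0.2396, 0.324]
ee_rot: [-1.448, -0.003, 0.73]
force: [0.8, 0.7, 0.5]
opening: 0.0854
```

```bash
python3 - <<'E'
from h import *
w,s,t=camera("wrist"),camera("scene"),camera("top")
print(sense()["t"],sense()["tcp_pos"],sense()["force"])
bb=beads(t);print({k:(v*1000).round().tolist() for k,v in bb.items()})
o=np.hstack([cv2.resize(w["pixels"],(400,300)),s["pixels"][110:410,200:600]]);cv2.imwrite("pics/l7.png",o)
E
```

```text
18.9167 [0.48167274 0.23830351 0.32032879] [ 0.15559696 -0.22388686  0.15657273]
{'blue': [[40.0, 12.0], [3.0, -48.0], [-64.0, 0.0]], 'plain': [[66.0, -3.0], [60.0, 28.0], [5.0, -4.0], [-6.0, 44.0], [-14.0, -68.0], [-23.0, 64.0]]}
```

View pics/l7.png

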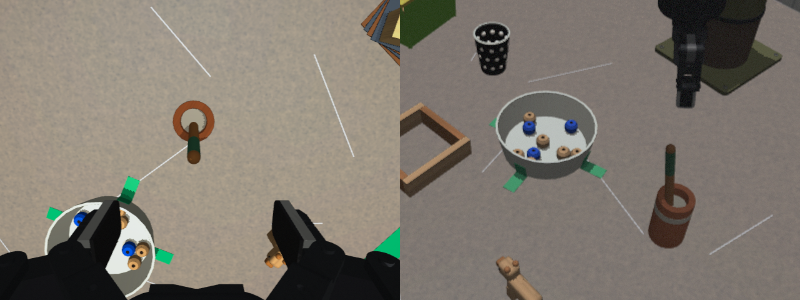

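The stick stands in the pot leaning on its rim, and the gripper is clear of everything. The beads are still and the blue ones are spread. Handing in.

```bash
python3 -c "
from plant import sign_off;print(sign_off())"
```

```text
the job is handed in; nothing more can be done
None
```

The job is handed in at about 19 s of the 72 s allowed. I took the stick from its pot, stirred the bowl for three full turns (two at a radius of 45 mm, one at 28 mm) with the tip about 16 mm above the table, and stood it back in the pot.

- **Beads:** the last top view found all nine in the bowl, with their positions unchanged since the stick left them. The blue beads are at about (40,12), (3,−48) and (−64,0) mm from the bowl's centre, so the closest pair is about 70 mm apart (36 mm needed).
- **Stick and pot:** the last pictures show the stick leaning normally in the upright pot, and the pot looks unmoved. I did not measure the stick's final lean or tip position.
- **Bystanders and forces:** the cup, the frame and the bear look untouched. The readings after each move stayed under about 4 N, and the gripper ended clear of everything.
- **Disagreements:**
  - My first bead search failed because the arm hid the bowl from the top camera. I used the opening picture for those positions instead.
  - The first scene-camera estimate of the bowl's centre was about 11 mm off the top camera's. I used the top camera's value, which the tape tabs supported.
  - The gripper read 11.7 mm on the 14 mm stick, but the stick stayed straight in the grip.

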